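# Wipe the tablet counter's window and hold its inspection lid at the mark

### The job

Clean the tablet counter for inspection: take the upright wiper from its tray and draw its rubber foot along the middle of the raised sensor window, from the end nearest the robot to the far end, with a light steady push of about 5 N all the way, then stand it back upright in its tray. Then take the steel handle of the counter's lid, swing the lid up until it lines up with the pointer on the steel arc beside it (to within a few degrees), and finish while holding the lid still there with the gripper: it falls shut if let go. Leave the bottles, vials, cap, spatula and counting tray where they are.

Things in the scene. Friction and masses are not known exactly. Their poses are not given: they have to be found in the camera images.
- wiper: Hand wiper, standing upright in its tray: a foot 36 (its x) by 50 (its y) by 20 mm high with a black rubber sole, and on it a white upright grip blade 18 (x) by 44 (y) mm whose top is 75 mm above the sole. About 90 g (60 to 130 g). Origin at the centre of the sole, z up. Pinch the blade across its 18 mm (along its x), about 50 to 60 mm above the sole.
- wiper_foot (a point): Centre of the wiper's sole (same point as wiper).
- rest: Fixed shallow steel tray for the wiper, 100 (x) by 90 (y) mm outside, walls 4 mm thick and 12 mm high, inner floor 4 mm above the table. Origin at the centre of its underside.
- station: Tablet counter, fixed: white housing 160 (x) by 290 (y) by 90 mm high, from x -60 to +100, y -135 to +155 mm in its frame (origin on the table, z up); -x faces the robot. Window on top at -y, lid at +y. At y +146 stands a steel arc: a 7 mm rod, radius 150 mm about the hinge line, ticks every 10 degrees, up to 250 mm above the table; the lid passes beside it.
- window_top (a point): Centre of the window's upper face, axes as the station's; at station x +20, y -90, 110 mm above the table when unloaded (20 mm proud of the housing). The wipe runs along +x: press on the glass all the way from the sole's centre 45 mm or more on the -x side of this point to 45 mm or more on the +x side, within 20 mm of it in y.
- window (a joint): The window is a raised sprung glass plate 150 (x) by 60 (y) by 6 mm, parallel to the station's axes, that moves straight down when pressed. Value: how far it is down, in m: 0 unloaded, bottoming at 0.012. Spring 0.9 N per mm, so 5 N gives 0.0055.
- lid (a joint): Angle of the lid in rad: 0 shut (level), grows as it swings up, stop at 1.5. The lid is a grey plate 135 (x) by 150 (y) by 8 mm, 0.25 to 0.5 kg with its handle, hinged along its edge farthest from the robot; swings freely and falls shut by its weight.
- lid_hinge (a point): Middle of the lid's hinge line, fixed, at station x +85, y +60, 95 mm above the table; the hinge line runs along the station's y.
- lid_bar (a point): Middle of the handle's grip bar: round steel, 14 mm diameter, 100 mm long, parallel to the hinge, 190 mm from the hinge line along the lid's -x and 2 mm along its z. 10 mm rods at its ends join it to the lid; 43 mm gap between bar and lid edge; free space beneath it down to the table when shut. Frame turns with the lid (x from bar to hinge, z normal). The bar can turn in the grip.
- mark (a joint): Angle of the pointer in rad, measured as the lid's: the lid is on the mark when lid equals this. Set by the staff, between 0.5 and 1.05; it stays put.
- mark_tip (a point): Black ball (16 mm) at the pointer's tip, 170 mm from the hinge line at station y +154; frame turns with the pointer (x from tip to hinge). The pointer is a thin dark rod just outside the steel arc, running from the hinge line.
- pill_bottle: White pill jar, 52 mm diameter, 85 mm high, standing. Bystander.
- cap: White bottle cap, 42 mm diameter, 16 mm high. Bystander.
- vial: Amber vial with white cap, 32 mm diameter, 55 mm high, in front of the counter, near the window's end. Bystander.
- vial_b: Amber vial with white cap, 36 mm diameter, 65 mm high, beyond the tray. Bystander.
- spatula: Spatula lying flat, 190 mm long. Bystander.
- count_tray: Clear counting tray, 170 by 130 by 22 mm. Bystander.
Things that resemble listed ones, but are neither listed nor needed, are in the scene too. What is shaped like the rest but red or yellow is not meant.

How it is judged:
On the way, in this order (a step that is already met when the one before it is completed fails the run):
1. the wiper's sole is pressed (1.5 to 15 N) on the window at its end nearest the robot (contact force between wiper and window between 1.5 and 15 N and contact force between the fingers and wiper above 0.5 N and x of wiper_foot in the frame of window_top below -0.045 m and y of wiper_foot in the frame of window_top between -0.02 and 0.02 m), for 0.1 s.
2. still pressed, a quarter along (contact force between wiper and window between 1.5 and 15 N and contact force between the fingers and wiper above 0.5 N and x of wiper_foot in the frame of window_top between -0.04 and -0.01 m and y of wiper_foot in the frame of window_top between -0.02 and 0.02 m), for 0.05 s.
3. still pressed, at the middle (contact force between wiper and window between 1.5 and 15 N and contact force between the fingers and wiper above 0.5 N and x of wiper_foot in the frame of window_top between -0.015 and 0.015 m and y of wiper_foot in the frame of window_top between -0.02 and 0.02 m), for 0.05 s.
4. still pressed, three quarters along (contact force between wiper and window between 1.5 and 15 N and contact force between the fingers and wiper above 0.5 N and x of wiper_foot in the frame of window_top between 0.015 and 0.045 m and y of wiper_foot in the frame of window_top between -0.02 and 0.02 m), for 0.05 s.
5. still pressed, at the far end (contact force between wiper and window between 1.5 and 15 N and contact force between the fingers and wiper above 0.5 N and x of wiper_foot in the frame of window_top above 0.045 m and y of wiper_foot in the frame of window_top between -0.02 and 0.02 m), for 0.05 s.
6. the wiper stands upright in its tray, let go (horizontal distance between wiper and rest below 0.04 m and height (world z) of wiper below 0.012 m and angle between wiper's own z axis and vertical below 0.15 rad and contact force between the fingers and wiper below 0.05 N and linear speed of wiper below 0.03 m/s), for 0.2 s.
7. the gripper lifts the lid (value of joint lid above 0.25 rad and contact force between the fingers and lid above 0.3 N), for 0.1 s.
At the end, for the whole second after the job is handed in: The gripper holds the lid still (under 0.05 rad/s) at the pointer's angle within 0.08 rad (4.5 degrees), nothing else carries it, and the wiper stands upright, let go, in its tray (within 40 mm of its centre) (all of step 6 and angle between the x axis of lid_bar and the x axis of mark_tip, either way round below 0.08 rad and value of joint lid above 0.3 rad and velocity of joint lid between -0.05 and 0.05 rad/s and contact force between the fingers and lid above 0.3 N and contact force between each of wiper, pill_bottle, cap, vial, vial_b, spatula, count_tray and lid below 0.05 N); the arm keeps its last pose, push and grip.
It fails at once if the window is pressed harder than 20 N (contact force between anything else and window above 20 N).
It fails at once if a bottle, vial, cap, the spatula or the counting tray is shifted by more than 40 mm (distance of any of pill_bottle, cap, vial, vial_b, spatula, count_tray from where it was at the start of the episode above 0.04 m).
It also fails if it takes over 64 s, if anything falls off the work surface, if the arm or the gripper's body presses on something with over 40 N, if the wrist force passes 120 N, or if a joint passes its speed limit or range.

### The arm

A 7-joint arm with a two-finger parallel gripper is mounted at the origin on the work surface. World frame = base frame: x ahead of the robot, y to its left, z up, the work surface at z = 0. Lengths are in m, angles in rad, forces in N, time in s.
With the tool pointing down it reaches from about 0.35 to 0.9 m from the base axis. Payload 7.2 kg.
Tool frame: the origin (TCP) lies on the centre line of the jaws, within the pads' length; the fingertips stand 22 mm ahead of it and the grasp point (between the pads) lies 3 mm ahead of it; z points along the fingers, y is the line along which they close (so a half turn about z gives the same grasp; the last joint's range is limited). The gripper opens to 88 mm and grips with 3 to 60 N. Pads are 20 mm wide; open, the fingers measure 115 mm over their backs; the gripper's body (75 mm by 178 mm) begins 61 mm behind the grasp point.
Start: joints at [-1.26, 0.411, -0.013, 1.596, 0.006, 1.134, -0.082], TCP at [0.231, 0.581, 0.21] pointing down, gripper open.
Joint ranges: [-2.95, 2.95], [-0.29, 1.99], [-1.47, 1.44], [0.14, 2.54], [-1.03, 4.17], [0.13, 1.85], [-2.86, 2.86]. Speed limits (rad/s): [2.39, 2.39, 3.01, 3.01, 3.14, 3.14, 3.14].

### API

Orientations are given as a rotation vector (axis times angle).
In Python, from cell import ctrl gives the robot as it stands.
- The arm moves only by the tool arm_command, never from a script. Its argument "plan" is a list of rows, each an object of numbers: "fingers": the finger opening in mm, from 0 to 87.8; "x", "y", "z": the shift along the tool's x, y, z in mm; "roll": the turn about the tool's z in degrees. A call has 1 to 5 rows; each row shifts and turns the commanded pose from where the row before left it, along the tool's axes as they then stand; what a row does not reach is not made up. A row lasts 1/8 s, in which the tool goes at most 62.5 mm and 10.7 degrees, less where a joint would pass 70% of its speed; a pose out of reach is approached as far as the arm can. A call with a gripper value outside its range is refused whole. The fingers move at their own pace and stop on an object; the grip force is fixed at half the most. Time passes only in rows, so rows that do not move let the fingers close. It gives the time, the measured TCP pose, the force, the opening and the grip force at its end, in the units of the state.
- ctrl.read_state(): the state, without advancing time (a new reading comes with each control period).
- ctrl.grab_frame(name): name is "side" or "top" or "wrist"; returns the picture (400x640x3 uint8, red, green, blue); there is no depth.
- ctrl.get_calibration(name): a dict with "intrinsics" (3x3 intrinsics, pixels), "k1" (the pictures are not rectified: a ray, as slopes to the right and down, at radius r is drawn at 1 + k1 r^2 times it, then the intrinsics apply), "rvec" (rotation vector, rad) and "tvec" (3), from world to camera coordinates, as OpenCV has them. Camera axes: x right, y down, z forward; pixel columns grow to the right and rows downward; lengths in m; the calibration is good to about 2 mm. A picture is of the moment at which its call begins: read the wrist's pose just before it. get_calibration takes no time and is no camera call; for the wrist camera it gives the pose at the moment of the call.
- ctrl.job_done(): hands the job in; it is judged then, once.
The state is a dict: "time_s": time; "joint_pos": joint angles; "qd": joint speeds; "tau": joint torques, N m; "eef_pos": TCP position; "eef_rot": TCP orientation; "ft_force": force on the tool from outside, world axes, zero at the start; "moment": the same for the moment, N m; "finger_gap": opening from 0.0 (shut) to 1.0 (fully open); "finger_force": force on a finger pad.
Only numpy, scipy, OpenCV 4.12 (cv2) and the standard library are available. Lean on these libraries where they do the work, as an engineer would, in place of code of your own. Each camera call takes 0.05 s, during which the arm holds its last target. There are 200 camera calls.

## Working session

There is one attempt and no reset: what is moved stays moved. The work goes in short steps, Python scripts to look and compute and a tool call to move; the robot and the scene stay as the last step left them, time stands still between calls to the robot, and variables do not carry over. Pictures are saved under pics/ and viewed, at most 10 in all, crops included, and the job is handed in when it is done.

Besides the shell and the picture viewer there is one more tool, called after "Request:" as name(argument=value, ...) on one line, values as JSON. arm_command: Moves the arm, as the interface text tells. Its arguments: {"type":"object","properties":{"plan":{"type":"array","items":{"type":"object","properties":{"fingers":{"type":"number"},"x":{"type":"number"},"y":{"type":"number"},"z":{"type":"number"},"roll":{"type":"number"}}}}},"required":["plan"]}

```bash
ls; mkdir -p pics
python3 - <<'E'
from cell import ctrl
import cv2
print(ctrl.read_state())
for n in ("side","top"):
    f=ctrl.grab_frame(n); cv2.imwrite(f"pics/{n}0.png",f[:,:,::-1]); print(n,ctrl.get_calibration(n))
E
```

```text
pics
{'time_s': 0.0, 'joint_pos': array([-1.26021958,  0.41189917, -0.01270724,  1.59697457,  0.00562492,
        1.13428892, -0.08220395]), 'qd': array([-1.12073215e-04,  6.41398779e-05, -1.38011533e-03,  4.46301308e-05,
       -6.59271351e-04, -3.51921918e-05, -1.46960987e-03]), 'tau': array([-2.26001310e-05, -5.87959278e+01,  6.42295741e-01, -2.91067940e+01,
       -5.36460034e-02,  1.84328633e-02,  1.57757186e-04]), 'eef_pos': array([0.2309838 , 0.58022782, 0.20943801]), 'eef_rot': array([-5.91359981e-01, -3.08527180e+00,  2.39728156e-03]), 'ft_force': array([ 0.31629086, -0.18049926,  0.90157744]), 'moment': array([ 0.04572029, -0.02482706,  0.02112044]), 'finger_force': 0.0, 'finger_gap': 0.9999243546615285}
side {'intrinsics': array([[460.98772619,   0.        , 313.83422857],
       [  0.        , 460.98772619, 197.79758102],
       [  0.        ,   0.        ,   1.        ]]), 'k1': -0.09593336963746002, 'rvec': array([ 2.34178209, -0.31918343,  0.15462386]), 'tvec': array([-0.50343576,  0.18616073,  1.13501028])}
top {'intrinsics': array([[501.97834839,   0.        , 315.42827935],
       [  0.        , 501.97834839, 200.10515983],
       [  0.        ,   0.        ,   1.        ]]), 'k1': -0.12493960936499082, 'rvec': array([ 2.24158178, -2.18545635,  0.04770558]), 'tvec': array([-0.03059538,  0.50186166,  1.39254425])}
```

View pics/side0.png

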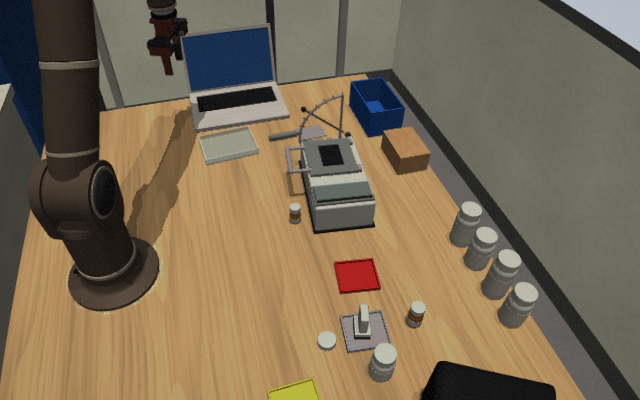

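View pics/top0.png

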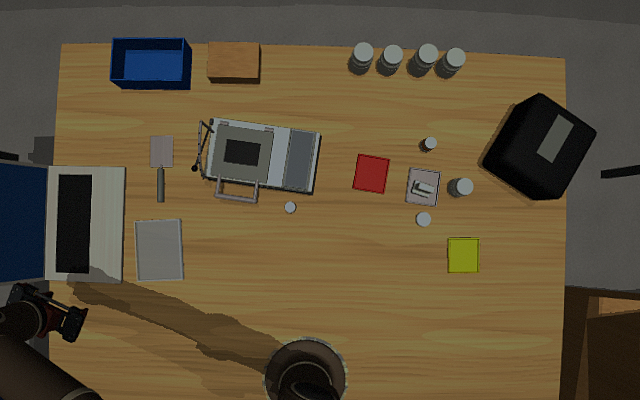

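The side view shows the wiper in its tray at about (362,325), the window at about (342,190), the lid bar at about (293,162) and the arc at about (325,115). In the top view the station spans (200–320, 118–192), the tray is at (423,187) and the bar at (237,195).

```bash
cat > h.py <<'E'
import numpy as np, cv2
from scipy.spatial.transform import Rotation as R
from cell import ctrl
def cal(n):
    c=ctrl.get_calibration(n); return c['intrinsics'],c['k1'],R.from_rotvec(c['rvec']).as_matrix(),c['tvec']
def ray(c,uv):
    K,k1,M,t=c; d=np.array([(uv[0]-K[0,2])/K[0,0],(uv[1]-K[1,2])/K[1,1]]); s=d.copy()
    for _ in range(20): s=d/(1+k1*s@s)
    return -M.T@t, M.T@np.array([*s,1])
def onz(c,uv,z):
    o,d=ray(c,uv); return o+d*(z-o[2])/d[2]
def proj(c,P):
    K,k1,M,t=c; p=np.atleast_2d(P)@M.T+t; s=p[:,:2]/p[:,2:]; s=s*(1+k1*(s**2).sum(1,keepdims=True))
    return s*[K[0,0],K[1,1]]+K[:2,2]
def tri(l):
    A=np.zeros((3,3));b=np.zeros(3)
    for c,uv in l:
        o,d=ray(c,uv); d=d/np.linalg.norm(d); Q=np.eye(3)-np.outer(d,d); A+=Q;b+=Q@o
    return np.linalg.solve(A,b)
E
python3 - <<'E'
import cv2,numpy as np
t=cv2.imread('pics/top0.png');s=cv2.imread('pics/side0.png')
def cr(im,x,y,w,h,f): return cv2.resize(im[y:y+h,x:x+w],None,fx=f,fy=f,interpolation=cv2.INTER_CUBIC)
m=np.zeros((600,800,3),np.uint8)
a=cr(t,190,110,140,100,4); a=cv2.convertScaleAbs(a,alpha=1.4); m[:400,:560]=a
a=cr(t,400,160,48,50,4); m[:200,565:757]=cv2.convertScaleAbs(a,alpha=1.4)
m[400:600,:200]=0
cv2.imwrite('pics/m1.png',m[:400])
cv2.imwrite('pics/m2.png',cr(s,270,85,120,150,4))
E
```

```text
(no output)
```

View pics/m1.png

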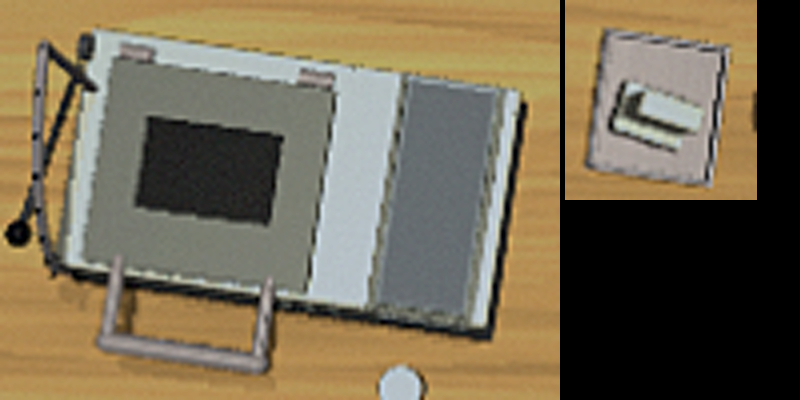

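View pics/m2.png

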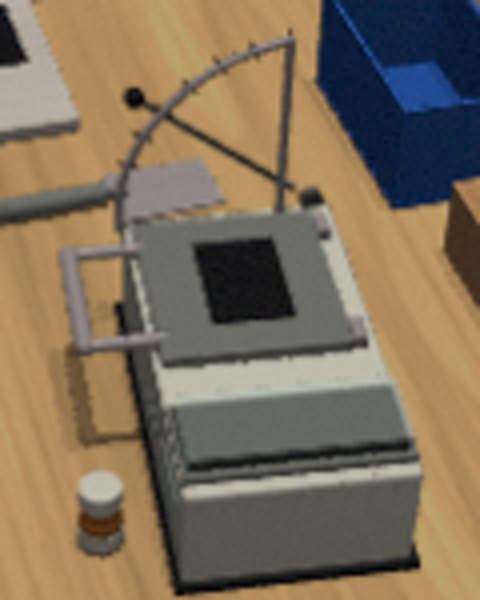

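The crops show the lid, bar, window and pointer ball clearly. In m1 the lid corners are (112,55), (335,87), (307,293) and (82,262), and the ball is at (18,233). In m2 the ball is at (134,97) and the bar runs from (68,255) to (85,348).

```bash
cat > fit.py <<'E'
from h import *
from scipy.optimize import least_squares
T=cal('top');S=cal('side')
lid=[(80,135,99),(80,-15,99),(-55,-15,99),(-55,135,99)]; bar=[(-105,60,97)]
win=[(95,-60,110),(95,-120,110),(-55,-120,110),(-55,-60,110)]
P=np.array(lid+bar+win)/1e3
ut=np.array([(112,55),(335,87),(307,293),(82,262),(184,354),(407,78),(500,90),(465,322),(373,302)])/4-.375+[190,110]
us=np.array([(312,212),(365,345),(170,362),(137,225),(77,300),(402,387),(413,443),(190,465),(175,405)])/4-.375+[270,85]
bt=np.array([18,233])/4-.375+[190,110]; bs=np.array([134,97])/4-.375+[270,85]
def W(p,Q): return np.c_[Q[:,:2]@np.array([[np.cos(p[2]),np.sin(p[2])],[-np.sin(p[2]),np.cos(p[2])]])+p[:2],Q[:,2]]
def tip(a): return np.array([[.085-.17*np.cos(a),.154,.095+.17*np.sin(a)]])
def f(p):
    w=W(p,P); b=W(p,tip(p[3])); return np.r_[proj(T,w)-ut,proj(S,w)-us,proj(T,b)-bt,proj(S,b)-bs].ravel()
r=least_squares(f,[.55,.1,0,.8],loss='soft_l1')
if __name__=='__main__':
    print(r.x); print(f(r.x).reshape(-1,2).round(1).tolist())
    b=tri([(T,bt),(S,bs)]); print('ball',b)
    for n,q in (('win',(.02,-.09,.11)),('bar',(-.105,.06,.097)),('hinge',(.085,.06,.095))): print(n,W(r.x,np.array([q])))
    rc=[onz(T,np.array([a-565,b])/4-.375+[400,160],.012) for a,b in((605,30),(730,47),(712,187),(588,170))]
    print('rest',np.mean(rc,0),np.round(rc,3).tolist())
    for z in (.0,.08): print('blade', onz(T,np.array([668-565,108])/4-.375+[400,160],z))
E
python3 fit.py
```

```text
[ 0.59903651  0.12059325 -0.12401196  0.65622721]
[[0.4, 0.0], [0.9, 0.3], [-0.0, -0.4], [-0.2, -1.2], [-0.4, -1.0], [0.6, -1.3], [0.1, -0.8], [0.3, -1.9], [0.3, -0.4], [-0.4, 0.4], [-2.6, 0.4], [-2.3, 0.6], [-1.5, 0.8], [-0.5, 0.5], [-2.3, -2.6], [0.4, -0.9], [-1.2, -0.7], [-1.0, -1.8], [0.4, -0.5], [0.1, 0.7]]
ball [0.56783802 0.27989593 0.20108748]
win [[0.60775043 0.02881053 0.11      ]]
bar [[0.50226453 0.19312038 0.097     ]]
hinge [[0.6908054  0.16961846 0.095     ]]
rest [ 0.54764462 -0.31914276  0.012     ] [[0.602, -0.28, 0.012], [0.592, -0.369, 0.012], [0.493, -0.358, 0.012], [0.503, -0.27, 0.012]]
blade [ 0.54884034 -0.32835314  0.        ]
blade [ 0.54387827 -0.30960596  0.08      ]
```

```bash
cat > plan.py <<'E'
from h import *
import json,sys
# waypoint plan: python3 plan.py  x y z yaw_of_tool_y_deg n [more...]
def rows(wps,pos=None,rot=None):
    s=ctrl.read_state(); p=s['eef_pos'] if pos is None else pos; M=R.from_rotvec(s['eef_rot']).as_matrix()
    yaw=np.degrees(np.arctan2(M[1,1],M[0,1])); out=[]
    print('now',p.round(4),'yaw',yaw.round(2),'tilt',np.degrees(np.arccos(-M[2,2])).round(2),'F',s['ft_force'].round(2),'t',s['time_s'])
    for x,y,z,w,n in wps:
        q=p.copy();w0=yaw;d=np.array([x,y,z])-p;dw=(w-yaw+90)%180-90
        for i in range(int(n)):
            c=yaw*np.pi/180; Y=np.array([np.cos(c),np.sin(c),0]); Z=np.array([0,0,-1.]); X=np.cross(Y,Z)
            t=q+d*(i+1)/n; e=(t-p)*1e3
            r=dict(x=round(float(e@X),0 if n>5 else 1),y=round(float(e@Y),0 if n>5 else 1),z=round(float(e@Z),0 if n>5 else 1),roll=round(float(-(w0+dw*(i+1)/n-yaw)),1))
            p=p+(r['x']*X+r['y']*Y+r['z']*Z)/1e3; yaw-=r['roll']; out.append(r)
    for i in range(0,len(out),5): print(json.dumps(out[i:i+5]))
    print('end',p,yaw)
if __name__=='__main__':
    a=list(map(float,sys.argv[1:])); rows([a[i:i+5] for i in range(0,len(a),5)])
E
python3 plan.py 0.535 -0.315 0.23 -12 18
```

```text
now [0.231  0.5802 0.2095] yaw 68.3 tilt 0.08 F [ 0.36 -0.36  0.03] t 0.1
[{"x": -34.0, "y": -40.0, "z": -1.0, "roll": 4.5}, {"x": -37.0, "y": -37.0, "z": -1.0, "roll": 4.4}, {"x": -40.0, "y": -34.0, "z": -1.0, "roll": 4.5}, {"x": -43.0, "y": -31.0, "z": -2.0, "roll": 4.4}, {"x": -44.0, "y": -28.0, "z": -1.0, "roll": 4.5}]
[{"x": -47.0, "y": -24.0, "z": -1.0, "roll": 4.5}, {"x": -48.0, "y": -20.0, "z": -1.0, "roll": 4.4}, {"x": -50.0, "y": -17.0, "z": -1.0, "roll": 4.5}, {"x": -51.0, "y": -12.0, "z": -1.0, "roll": 4.4}, {"x": -52.0, "y": -9.0, "z": -1.0, "roll": 4.5}]
[{"x": -52.0, "y": -4.0, "z": -2.0, "roll": 4.5}, {"x": -53.0, "y": -1.0, "z": -1.0, "roll": 4.4}, {"x": -52.0, "y": 4.0, "z": -1.0, "roll": 4.5}, {"x": -52.0, "y": 8.0, "z": -1.0, "roll": 4.5}, {"x": -51.0, "y": 11.0, "z": -1.0, "roll": 4.4}]
[{"x": -51.0, "y": 16.0, "z": -1.0, "roll": 4.5}, {"x": -48.0, "y": 20.0, "z": -1.0, "roll": 4.4}, {"x": -47.0, "y": 23.0, "z": -1.0, "roll": 4.5}]
end [ 0.53521314 -0.31454415  0.22951401] -12.004615577016834
```

Request:
arm_command(plan=[{"fingers":87,"x":-34,"y":-40,"z":-1,"roll":4.5},{"fingers":87,"x":-37,"y":-37,"z":-1,"roll":4.5},{"fingers":87,"x":-40,"y":-34,"z":-1,"roll":4.5},{"fingers":87,"x":-43,"y":-31,"z":-2,"roll":4.5},{"fingers":87,"x":-44,"y":-28,"z":-1,"roll":4.5}])

```text
time_s: 0.72
eef_pos: [0.3154, 0.3301, 0.2162]
eef_rot: [-1.186, -2.909, 0.0]
ft_force: [1.0, -0.5, -0.1]
finger_gap: 0.993
finger_force: 0.0
```

Request:
arm_command(plan=[{"fingers":87,"x":-47,"y":-24,"z":-1,"roll":4.5},{"fingers":87,"x":-48,"y":-20,"z":-1,"roll":4.5},{"fingers":87,"x":-50,"y":-17,"z":-1,"roll":4.5},{"fingers":87,"x":-51,"y":-12,"z":-1,"roll":4.5},{"fingers":87,"x":-52,"y":-9,"z":-1,"roll":4.5}])

```text
time_s: 1.35
eef_pos: [0.3986, 0.0812, 0.2213]
eef_rot: [-1.73, -2.622, -0.001]
ft_force: [1.4, -0.9, 0.5]
finger_gap: 0.994
finger_force: 0.0
```

Request:
arm_command(plan=[{"fingers":87,"x":-52,"y":-4,"z":-2,"roll":4.5},{"fingers":87,"x":-53,"y":-1,"z":-1,"roll":4.5},{"fingers":87,"x":-52,"y":4,"z":-1,"roll":4.5},{"fingers":87,"x":-52,"y":8,"z":-1,"roll":4.5},{"fingers":87,"x":-51,"y":11,"z":-1,"roll":4.5}])

```text
time_s: 1.98
eef_pos: [0.4808, -0.1675, 0.2272]
eef_rot: [-2.208, -2.235, -0.0]
ft_force: [0.2, 0.4, 0.4]
finger_gap: 0.993
finger_force: 0.0
```

Request:
arm_command(plan=[{"fingers":87,"x":-51,"y":16,"z":-1,"roll":4.5},{"fingers":87,"x":-48,"y":20,"z":-1,"roll":4.5},{"fingers":87,"x":-47,"y":23,"z":-1,"roll":4},{"fingers":87}])

```text
invalid input
```

Run:
```python
from h import *
c=ctrl.get_calibration('wrist'); f=ctrl.grab_frame('wrist'); np.save('wcal.npy',c,allow_pickle=True)
cv2.imwrite('pics/w0.png',f[:,:,::-1]); s=ctrl.read_state(); print(s['time_s'],s['eef_pos'],s['eef_rot'])
```

```text
2.025 [ 0.48176569 -0.17431142  0.22786499] [ 2.21475981  2.22146523 -0.00229132]
```

View pics/w0.png

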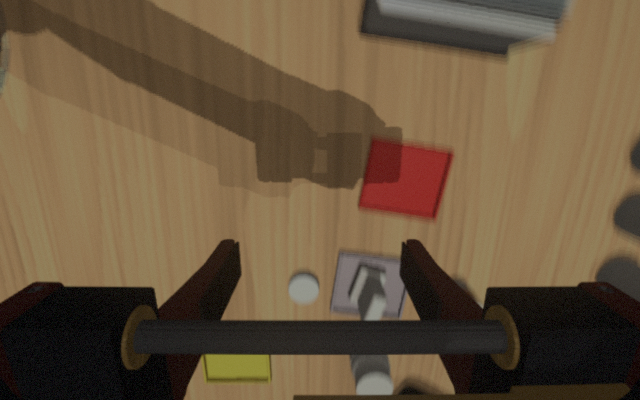

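The wrist view shows the grey tray at about (370,285) between the fingers, with the wiper blade at about (370,290). I'll move closer and look again.

Request:
arm_command(plan=[{"fingers":87,"x":-32,"y":17,"z":5,"roll":3},{"fingers":87,"x":-32,"y":17,"z":5,"roll":3},{"fingers":87,"x":-31,"y":20,"z":5,"roll":4},{"fingers":87,"x":0,"y":0,"z":0,"roll":0}])

```text
time_s: 2.52
eef_pos: [0.5305, -0.2654, 0.2112]
eef_rot: [-2.396, -2.032, 0.004]
ft_force: [0.0, 0.3, -0.1]
finger_gap: 0.992
finger_force: 0.0
```

Run:
```python
from h import *
s=ctrl.read_state();c=ctrl.get_calibration('wrist'); f=ctrl.grab_frame('wrist'); np.save('wcal.npy',c,allow_pickle=True)
print(s['time_s'],s['eef_pos'],s['eef_rot'])
w=cal('wrist'); print(proj(w,[[.5476,-.319,.004],[.5476,-.319,.079]]))
u,v=proj(w,[[.5476,-.319,.04]])[0].astype(int)
x0=max(0,min(640-200,u-100));y0=max(0,min(250,v-75)); print(x0,y0)
cv2.imwrite('pics/w1.png',cv2.resize(f[y0:y0+150,x0:x0+200,::-1],None,fx=4,fy=4,interpolation=cv2.INTER_CUBIC))
```

```text
2.525 [ 0.53047477 -0.26541968  0.21120402] [-2.3958516  -2.03198777  0.00411918]
[[340.92369223 217.11174457]
 [345.27885517 241.23632937]]
242 152
```

View pics/w1.png

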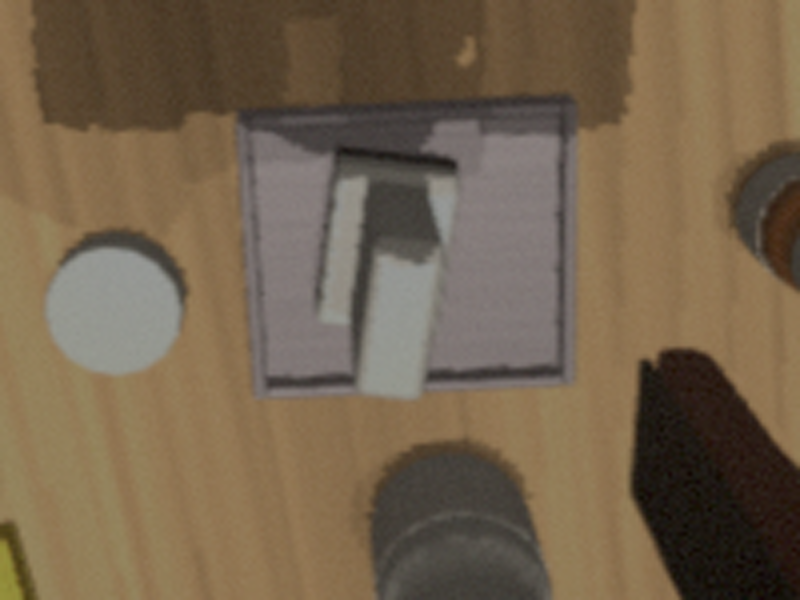

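The blade top face has corners (378,242), (440,248), (420,398) and (357,390) in the crop, inside the tray. The cap is to its left and the pill bottle is below it.

```bash
python3 - <<'E'
from h import *
c=np.load('wcal.npy',allow_pickle=True).item(); C=(c['intrinsics'],c['k1'],R.from_rotvec(c['rvec']).as_matrix(),c['tvec'])
g=lambda a,z:onz(C,np.array(a)/4-.375+[242,152],z)
b=[g(a,.079) for a in((378,242),(440,248),(420,398),(357,390))]
ctr=np.mean(b,0); d=(b[3]-b[0]+b[2]-b[1])/2; e=(b[1]-b[0]+b[2]-b[3])/2
print('blade',ctr,np.linalg.norm(d),np.linalg.norm(e),'x-dir',np.degrees(np.arctan2(e[1],e[0])),'ydir-',np.degrees(np.arctan2(d[1],d[0])))
f=[g(a,.024) for a in((338,165),(458,175),(318,322))]; print('foot',(f[1]+f[2])/2,np.linalg.norm(f[1]-f[0]),np.linalg.norm(f[2]-f[0]))
d=f[2]-f[0];print(np.degrees(np.arctan2(d[1],d[0])))
r=[g(a,.012) for a in((238,112),(578,97),(573,385),(255,395))]; print('rest',np.mean(r,0))
E
python3 plan.py 0.543 -0.318 0.15 -20 3
```

```text
blade [ 0.54522901 -0.30992567  0.079     ] 0.04023994675474627 0.01580516709831442 x-dir -16.22851956058889 ydir- -105.62433709783487
foot [ 0.54515551 -0.30955656  0.024     ] 0.034396111293232876 0.04827356585356443
-106.10724846294583
rest [ 0.55222103 -0.3155218   0.012     ]
now [ 0.5303 -0.2639  0.2114] yaw -9.28 tilt 0.12 F [-1.36  0.61 -0.5 ] t 2.575
[{"x": -17.1, "y": 7.1, "z": 20.5, "roll": 3.6}, {"x": -16.7, "y": 8.2, "z": 20.4, "roll": 3.5}, {"x": -16.1, "y": 9.1, "z": 20.5, "roll": 3.6}]
end [ 0.54296382 -0.31799697  0.14995809] -19.97756537778462
```

```bash
python3 plan.py 0.545 -0.310 0.12 -16 2 0.545 -0.310 0.062 -16 2
```

```text
now [ 0.5303 -0.2639  0.2114] yaw -9.28 tilt 0.12 F [-1.36  0.61 -0.5 ] t 2.575
[{"x": -21.6, "y": 11.0, "z": 45.7, "roll": 3.4}, {"x": -20.9, "y": 12.3, "z": 45.7, "roll": 3.3}, {"x": 0.0, "y": -0.0, "z": 29.0, "roll": 0.0}, {"x": 0.0, "y": -0.0, "z": 29.0, "roll": 0.0}]
end [ 0.54503769 -0.31003662  0.06195809] -15.977565377784618
```

Request:
arm_command(plan=[{"fingers":60,"x":-22,"y":11,"z":46,"roll":3.4},{"fingers":60,"x":-21,"y":12.5,"z":46,"roll":3.4},{"fingers":60,"x":0,"y":0,"z":29,"roll":0},{"fingers":60,"x":0,"y":0,"z":29,"roll":0},{"fingers":60,"x":0,"y":0,"z":0,"roll":0}])

```text
time_s: 3.2
eef_pos: [0.5445, -0.3075, 0.0606]
eef_rot: [-2.504, -1.89, 0.002]
ft_force: [1.0, -0.2, -0.0]
finger_gap: 0.685
finger_force: 0.0
```

Request:
arm_command(plan=[{"fingers":0,"x":0,"y":0,"z":0,"roll":0},{"fingers":0,"x":0,"y":0,"z":0,"roll":0},{"fingers":0,"x":0,"y":0,"z":0,"roll":0},{"fingers":0,"x":0,"y":0,"z":0,"roll":0}])

```text
time_s: 3.7
eef_pos: [0.546, -0.3098, 0.0628]
eef_rot: [2.508, 1.89, 0.001]
ft_force: [0.5, -0.5, 0.2]
finger_gap: 0.265
finger_force: 0.0
```

```bash
python3 plan.py 0.545 -0.310 0.16 -16 3
```

```text
now [ 0.546  -0.3098  0.0628] yaw -15.99 tilt 0.04 F [ 0.53 -0.53  0.19] t 3.7
[{"x": -0.2, "y": -0.3, "z": -32.4, "roll": 0.0}, {"x": -0.1, "y": -0.3, "z": -32.4, "roll": 0.0}, {"x": -0.2, "y": -0.4, "z": -32.4, "roll": 0.0}]
end [ 0.54494932 -0.31002878  0.15996435] -15.992897135715173
```

Request:
arm_command(plan=[{"fingers":0,"x":0,"y":0,"z":0,"roll":0},{"fingers":0,"x":0,"y":0,"z":0,"roll":0},{"fingers":0,"x":0,"y":0,"z":0,"roll":0}])

```text
time_s: 4.08
eef_pos: [0.5459, -0.3099, 0.0625]
eef_rot: [2.509, 1.89, 0.0]
ft_force: [-1.1, 0.2, 4.5]
finger_gap: 0.198
finger_force: 30.0
```

```bash
python3 - <<'E'
from h import *
s=ctrl.read_state();print(s['finger_gap']*87.8,s['finger_force'],s['eef_pos'],s['ft_force'])
from fit import W,r
for q in((-.06,-.09,.11),(-.045,-.09,.11),(.08,-.09,.11)): print(W(r.x,np.array([q]))[0].round(4))
E
# window start pt in station frame: window x-0.060
python3 plan.py 0.546 -0.31 0.21 -16 4 0.546 -0.02 0.21 -7.1 6
```

```text
17.398752312866424 30.005280375480652 [ 0.54585053 -0.30989412  0.06247843] [-1.13285701  0.18764389  4.47221109]
[0.5284 0.0387 0.11  ]
[0.5432 0.0369 0.11  ]
[0.6673 0.0214 0.11  ]
now [ 0.5459 -0.3099  0.0625] yaw -16.01 tilt 0.01 F [-1.13  0.19  4.47] t 4.075
[{"x": -0.0, "y": 0.0, "z": -36.9, "roll": -0.0}, {"x": -0.0, "y": 0.1, "z": -36.9, "roll": -0.0}, {"x": -0.0, "y": 0.0, "z": -36.8, "roll": -0.0}, {"x": -0.1, "y": 0.1, "z": -36.9, "roll": -0.0}, {"x": 46.0, "y": -13.0, "z": -0.0, "roll": -1.5}]
[{"x": 47.0, "y": -12.0, "z": -0.0, "roll": -1.5}, {"x": 47.0, "y": -11.0, "z": -0.0, "roll": -1.5}, {"x": 48.0, "y": -10.0, "z": -0.0, "roll": -1.4}, {"x": 47.0, "y": -8.0, "z": -0.0, "roll": -1.5}, {"x": 48.0, "y": -8.0, "z": -0.0, "roll": -1.5}]
end [ 0.54563857 -0.02010544  0.20997843] -7.106218321490383
```

```bash
python3 plan.py 0.546 -0.31 0.20 -16 3 0.553 0.0356 0.20 -7.1 7
```

```text
now [ 0.5459 -0.3099  0.0625] yaw -16.01 tilt 0.01 F [-1.13  0.19  4.47] t 4.075
[{"x": -0.0, "y": 0.1, "z": -45.8, "roll": -0.0}, {"x": -0.0, "y": 0.0, "z": -45.9, "roll": -0.0}, {"x": -0.1, "y": 0.1, "z": -45.8, "roll": -0.0}, {"x": 48.0, "y": -13.0, "z": -0.0, "roll": -1.3}, {"x": 48.0, "y": -11.0, "z": -0.0, "roll": -1.2}]
[{"x": 48.0, "y": -11.0, "z": -0.0, "roll": -1.3}, {"x": 48.0, "y": -9.0, "z": -0.0, "roll": -1.3}, {"x": 49.0, "y": -9.0, "z": -0.0, "roll": -1.3}, {"x": 49.0, "y": -7.0, "z": -0.0, "roll": -1.2}, {"x": 49.0, "y": -6.0, "z": -0.0, "roll": -1.3}]
end [0.55310367 0.03560728 0.19997843] -7.106218321490382
```

Request:
arm_command(plan=[{"fingers":0,"x":0,"y":0,"z":-46,"roll":0},{"fingers":0,"x":0,"y":0,"z":-46,"roll":0},{"fingers":0,"x":0,"y":0,"z":-46,"roll":0},{"fingers":0,"x":48,"y":-13,"z":0,"roll":-1.3},{"fingers":0,"x":48,"y":-11,"z":0,"roll":-1.2}])

```text
time_s: 4.7
eef_pos: [0.548, -0.2103, 0.2005]
eef_rot: [2.468, 1.943, 0.001]
ft_force: [0.5, 0.7, -1.3]
finger_gap: 0.199
finger_force: 30.0
```

Request:
arm_command(plan=[{"fingers":0,"x":48,"y":-11,"z":0,"roll":-1.3},{"fingers":0,"x":48,"y":-9,"z":0,"roll":-1.3},{"fingers":0,"x":49,"y":-9,"z":0,"roll":-1.3},{"fingers":0,"x":49,"y":-7,"z":0,"roll":-1.2},{"fingers":0,"x":49,"y":-6,"z":0,"roll":-1.3}])

```text
time_s: 5.32
eef_pos: [0.5526, 0.0374, 0.2001]
eef_rot: [-2.354, -2.08, 0.0]
ft_force: [1.3, 0.1, -1.1]
finger_gap: 0.201
finger_force: 30.0
```

Request:
arm_command(plan=[{"fingers":0,"x":0,"y":0,"z":0,"roll":0},{"fingers":0,"x":0,"y":0,"z":0,"roll":0}])

```text
time_s: 5.58
eef_pos: [0.5527, 0.0351, 0.2001]
eef_rot: [2.355, 2.079, -0.001]
ft_force: [-0.2, -0.8, 0.2]
finger_gap: 0.202
finger_force: 30.0
```

```bash
python3 plan.py 0.553 0.0356 0.173 -7.1 2
python3 - <<'E'
from h import *
s=ctrl.read_state();print(s['finger_gap']*87.8,s['finger_force'])
a=ctrl.grab_frame('wrist');w=cal('wrist')
b=ctrl.grab_frame('side')[140:240,280:400]
m=np.zeros((400,780,3),np.uint8); m[:400,:300]=a[:,170:470]; m[:400,300:780]=cv2.resize(b,None,fx=4,fy=4)
cv2.imwrite('pics/w2.png',m[:,:,::-1])
from fit import W,r
q=np.array([(x,y,.11) for x,y in((-.055,-.12),(-.055,-.06),(.095,-.06),(.095,-.12))]); print('win corners',(proj(w,W(r.x,q))-[170,0]).round().tolist())
E
```

```text
now [0.5527 0.0351 0.2001] yaw -7.11 tilt 0.05 F [-0.24 -0.82  0.2 ] t 5.575
[{"x": 0.3, "y": 0.1, "z": 13.5, "roll": -0.0}, {"x": 0.2, "y": 0.2, "z": 13.6, "roll": -0.0}]
end [0.55303498 0.03558852 0.17295447] -7.114538965781094
17.712503554454006 29.993319511413574
win corners [[126.0, 236.0], [125.0, 168.0], [308.0, 168.0], [299.0, 236.0]]
```

View pics/w2.png

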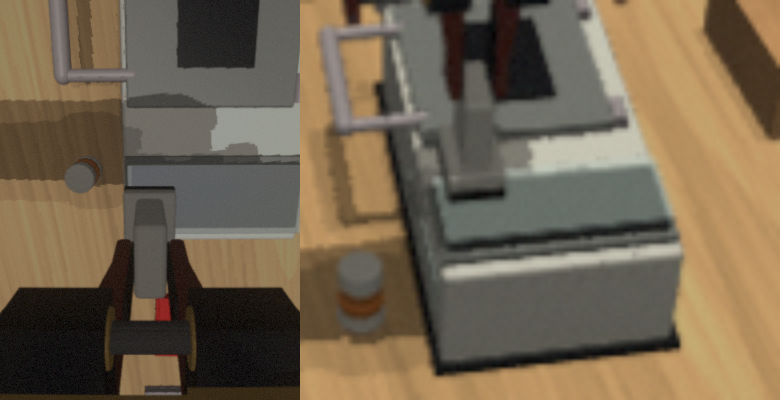

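The wrist view shows the foot over the near end of the glass: foot (125–175, 190), glass left edge x≈127, rows 165–232, as the fit predicts.

Request:
arm_command(plan=[{"fingers":0,"x":0.5,"y":0,"z":14,"roll":0},{"fingers":0,"x":0,"y":0,"z":14,"roll":0},{"fingers":0,"x":0,"y":0,"z":4,"roll":0},{"fingers":0,"x":0,"y":0,"z":4,"roll":0},{"fingers":0,"x":0,"y":0,"z":0,"roll":0}])

```text
time_s: 6.3
eef_pos: [0.5528, 0.0361, 0.1642]
eef_rot: [-2.355, -2.079, 0.001]
ft_force: [-0.8, -0.4, 1.5]
finger_gap: 0.199
finger_force: 30.0
```

```bash
python3 - <<'E'
from h import *
F=[]
for i in range(4):
    s=ctrl.read_state();F.append(s['ft_force']); ctrl.grab_frame('side')
print(np.mean(F,0),np.array(F)[:,2],s['eef_pos'],s['eef_rot'],s['moment'])
E
python3 plan.py 0.6633 0.0218 0.164 -7.1 16
```

```text
[-1.59876295 -0.38273902  1.88842722] [1.50876878 1.9081674  2.40841941 1.72835328] [0.55311839 0.03623272 0.16460845] [2.35473472e+00 2.07929657e+00 7.72435743e-04] [-0.24592379  0.4323963   0.03139645]
now [0.5531 0.0363 0.1646] yaw -7.1 tilt 0.03 F [-1.59 -0.01  1.35] t 6.5
[{"x": -0.0, "y": 7.0, "z": 0.0, "roll": -0.0}, {"x": -0.0, "y": 7.0, "z": 0.0, "roll": -0.0}, {"x": -0.0, "y": 7.0, "z": 0.0, "roll": -0.0}, {"x": -0.0, "y": 7.0, "z": 0.0, "roll": -0.0}, {"x": -0.0, "y": 7.0, "z": 0.0, "roll": -0.0}]
[{"x": -0.0, "y": 7.0, "z": 0.0, "roll": -0.0}, {"x": -0.0, "y": 7.0, "z": 0.0, "roll": -0.0}, {"x": -0.0, "y": 7.0, "z": 0.0, "roll": -0.0}, {"x": -0.0, "y": 7.0, "z": 0.0, "roll": -0.0}, {"x": -0.0, "y": 6.0, "z": 0.0, "roll": -0.0}]
[{"x": -0.0, "y": 7.0, "z": 0.0, "roll": -0.0}, {"x": -1.0, "y": 7.0, "z": 0.0, "roll": -0.0}, {"x": 0.0, "y": 7.0, "z": 0.0, "roll": -0.0}, {"x": 0.0, "y": 7.0, "z": 1.0, "roll": -0.0}, {"x": 0.0, "y": 7.0, "z": -0.0, "roll": -0.0}]
[{"x": 0.0, "y": 7.0, "z": -0.0, "roll": -0.0}]
end [0.6631336  0.02154137 0.16358119] -7.101565838760273
```

Request:
arm_command(plan=[{"fingers":0,"x":0,"y":0,"z":2,"roll":0},{"fingers":0,"x":0,"y":0,"z":1,"roll":0},{"fingers":0,"x":0,"y":0,"z":0,"roll":0}])

```text
time_s: 6.88
eef_pos: [0.5531, 0.0362, 0.1614]
eef_rot: [2.355, 2.079, 0.0]
ft_force: [-2.4, -0.1, 4.2]
finger_gap: 0.196
finger_force: 30.0
```

Run:
```python
from h import *
F=[]
for i in range(4):
    s=ctrl.read_state();F.append(s['ft_force']); ctrl.grab_frame('side')
print(np.mean(F,0),np.array(F)[:,2],s['eef_pos'],s['finger_gap'])
```

```text
[-1.62261418 -0.06840134  4.6990144 ] [4.22948586 5.59749993 4.06551411 4.9035577 ] [0.55310801 0.03630266 0.16142215] 0.1993669944285093
```

Request:
arm_command(plan=[{"fingers":0,"x":0,"y":7,"z":0,"roll":0},{"fingers":0,"x":0,"y":7,"z":0,"roll":0},{"fingers":0,"x":0,"y":7,"z":0,"roll":0},{"fingers":0,"x":0,"y":7,"z":0,"roll":0},{"fingers":0,"x":0,"y":7,"z":0,"roll":0}])

```text
time_s: 7.7
eef_pos: [0.588, 0.0321, 0.161]
eef_rot: [-2.354, -2.079, 0.001]
ft_force: [-2.3, 0.3, 5.3]
finger_gap: 0.198
finger_force: 30.1
```

Request:
arm_command(plan=[{"fingers":0,"x":0,"y":7,"z":0,"roll":0},{"fingers":0,"x":0,"y":7,"z":0,"roll":0},{"fingers":0,"x":0,"y":7,"z":0,"roll":0},{"fingers":0,"x":0,"y":7,"z":0,"roll":0},{"fingers":0,"x":0,"y":7,"z":0,"roll":0}])

```text
time_s: 8.32
eef_pos: [0.6227, 0.0278, 0.161]
eef_rot: [-2.354, -2.079, 0.001]
ft_force: [-3.5, 0.7, 5.9]
finger_gap: 0.2
finger_force: 30.1
```

Request:
arm_command(plan=[{"fingers":0,"x":0,"y":7,"z":0,"roll":0},{"fingers":0,"x":0,"y":7,"z":0,"roll":0},{"fingers":0,"x":0,"y":7,"z":0,"roll":0},{"fingers":0,"x":0,"y":7,"z":0,"roll":0},{"fingers":0,"x":0,"y":7,"z":0,"roll":0}])

```text
time_s: 8.95
eef_pos: [0.6575, 0.0234, 0.161]
eef_rot: [-2.354, -2.079, 0.001]
ft_force: [-3.7, 0.6, 4.9]
finger_gap: 0.202
finger_force: 30.1
```

Request:
arm_command(plan=[{"fingers":0,"x":0,"y":6,"z":0,"roll":0},{"fingers":0,"x":0,"y":0,"z":0,"roll":0},{"fingers":0,"x":0,"y":0,"z":0,"roll":0}])

```text
time_s: 9.32
eef_pos: [0.6637, 0.0226, 0.1611]
eef_rot: [2.355, 2.08, 0.0]
ft_force: [-2.1, 1.3, 4.7]
finger_gap: 0.2
finger_force: 30.1
```

```bash
python3 plan.py 0.664 0.0218 0.203 -7.1 2 0.552 -0.314 0.203 -7.1 8 0.552 -0.314 0.085 -7.1 3
```

```text
now [0.6637 0.0226 0.1611] yaw -7.09 tilt 0.01 F [-2.05  1.27  4.73] t 9.325
[{"x": -0.4, "y": 0.2, "z": -21.0, "roll": 0.0}, {"x": -0.4, "y": 0.2, "z": -20.9, "roll": 0.0}, {"x": -43.0, "y": -9.0, "z": -0.0, "roll": 0.0}, {"x": -44.0, "y": -8.0, "z": -0.0, "roll": 0.0}, {"x": -43.0, "y": -9.0, "z": -0.0, "roll": 0.0}]
[{"x": -44.0, "y": -9.0, "z": -0.0, "roll": 0.0}, {"x": -43.0, "y": -9.0, "z": -0.0, "roll": 0.0}, {"x": -43.0, "y": -8.0, "z": -0.0, "roll": 0.0}, {"x": -44.0, "y": -9.0, "z": -0.0, "roll": 0.0}, {"x": -43.0, "y": -9.0, "z": -0.0, "roll": 0.0}]
[{"x": -0.0, "y": 0.1, "z": 39.3, "roll": 0.0}, {"x": -0.0, "y": 0.1, "z": 39.4, "roll": 0.0}, {"x": -0.1, "y": 0.1, "z": 39.3, "roll": 0.0}]
end [ 0.55197375 -0.31404591  0.08498691] -7.092423419381594
```

Request:
arm_command(plan=[{"fingers":0,"x":0,"y":0,"z":-21,"roll":0},{"fingers":0,"x":0,"y":0,"z":-21,"roll":0},{"fingers":0,"x":-43,"y":-9,"z":0,"roll":0},{"fingers":0,"x":-44,"y":-8,"z":0,"roll":0},{"fingers":0,"x":-43,"y":-9,"z":0,"roll":0}])

```text
time_s: 9.95
eef_pos: [0.6215, -0.1046, 0.2027]
eef_rot: [2.354, 2.08, -0.0]
ft_force: [0.4, -0.5, 0.1]
finger_gap: 0.199
finger_force: 30.0
```

Request:
arm_command(plan=[{"fingers":0,"x":-44,"y":-9,"z":0,"roll":0},{"fingers":0,"x":-43,"y":-9,"z":0,"roll":0},{"fingers":0,"x":-43,"y":-8,"z":0,"roll":0},{"fingers":0,"x":-44,"y":-9,"z":0,"roll":0},{"fingers":0,"x":-44,"y":-9,"z":0,"roll":0}])

```text
time_s: 10.58
eef_pos: [0.5507, -0.3157, 0.2026]
eef_rot: [2.354, 2.079, -0.0]
ft_force: [-0.0, 0.6, -1.0]
finger_gap: 0.2
finger_force: 30.0
```

Request:
arm_command(plan=[{"fingers":0,"x":0,"y":0,"z":39,"roll":0},{"fingers":0,"x":0,"y":0,"z":39,"roll":0},{"fingers":0,"x":0,"y":0,"z":39,"roll":0},{"fingers":0,"x":0,"y":0,"z":0,"roll":0}])

```text
time_s: 11.08
eef_pos: [0.5492, -0.3132, 0.083]
eef_rot: [-2.351, -2.077, 0.004]
ft_force: [-0.0, -0.5, -0.3]
finger_gap: 0.198
finger_force: 30.0
```

```bash
python3 plan.py 0.552 -0.314 0.0635 -7.1 3
```

```text
now [ 0.5492 -0.3132  0.083 ] yaw -7.1 tilt 0.31 F [-0.   -0.52 -0.28] t 11.075
[{"x": -0.1, "y": 1.0, "z": 6.5, "roll": 0.0}, {"x": -0.2, "y": 0.9, "z": 6.5, "roll": 0.0}, {"x": -0.1, "y": 1.0, "z": 6.5, "roll": 0.0}]
end [ 0.55199539 -0.31395329  0.06350637] -7.098484035894606
```

Request:
arm_command(plan=[{"fingers":0,"x":0,"y":0,"z":12,"roll":0},{"fingers":0,"x":0,"y":0,"z":6,"roll":0},{"fingers":0,"x":0,"y":0,"z":5,"roll":0},{"fingers":0,"x":0,"y":0,"z":0,"roll":0}])

```text
time_s: 11.58
eef_pos: [0.5507, -0.3141, 0.0633]
eef_rot: [2.355, 2.08, 0.0]
ft_force: [1.0, 0.4, -0.4]
finger_gap: 0.197
finger_force: 30.0
```

Request:
arm_command(plan=[{"fingers":0,"x":0,"y":0,"z":1,"roll":0},{"fingers":45,"x":0,"y":0,"z":0,"roll":0},{"fingers":45,"x":0,"y":0,"z":0,"roll":0},{"fingers":45,"x":0,"y":0,"z":0,"roll":0},{"fingers":45,"x":0,"y":0,"z":0,"roll":0}])

```text
time_s: 12.2
eef_pos: [0.5506, -0.3141, 0.0623]
eef_rot: [2.355, 2.079, 0.0]
ft_force: [-0.4, 0.0, 0.1]
finger_gap: 0.511
finger_force: 0.0
```

Request:
arm_command(plan=[{"fingers":45,"x":0,"y":0,"z":-20,"roll":0},{"fingers":45,"x":0,"y":0,"z":-50,"roll":0},{"fingers":45,"x":0,"y":0,"z":-50,"roll":0},{"fingers":45,"x":40,"y":0,"z":-20,"roll":0},{"fingers":45,"x":20,"y":0,"z":0,"roll":0}])

```text
time_s: 12.82
eef_pos: [0.5594, -0.2533, 0.2049]
eef_rot: [2.351, 2.079, 0.005]
ft_force: [-0.1, -0.4, -0.1]
finger_gap: 0.513
finger_force: 0.0
```

```bash
python3 - <<'E'
from h import *
from fit import W,r
w=cal('wrist');a=ctrl.grab_frame('wrist'); b=ctrl.grab_frame('side')[270:400,300:430]
m=np.zeros((400,800,3),np.uint8); m[:,:400]=a[:,120:520]; m[:390,405:795]=cv2.resize(b,None,fx=3,fy=3)
cv2.imwrite('pics/w3.png',m[:,:,::-1])
p=r.x; print('yaw',np.degrees(p[2]),'mark',p[3])
E
python3 plan.py 0.50 0.193 0.205 -7.1 9
```

```text
yaw -7.105361727665447 mark 0.6562272108345562
now [ 0.5588 -0.2516  0.2022] yaw -6.87 tilt 0.09 F [-1.14  0.23 -0.07] t 12.925
[{"x": 48.0, "y": -12.0, "z": -0.0, "roll": 0.0}, {"x": 49.0, "y": -13.0, "z": -1.0, "roll": 0.1}, {"x": 48.0, "y": -12.0, "z": 0.0, "roll": -0.0}, {"x": 48.0, "y": -13.0, "z": -0.0, "roll": 0.0}, {"x": 48.0, "y": -12.0, "z": -1.0, "roll": 0.0}]
[{"x": 48.0, "y": -13.0, "z": 0.0, "roll": 0.1}, {"x": 49.0, "y": -12.0, "z": -0.0, "roll": -0.0}, {"x": 48.0, "y": -13.0, "z": -1.0, "roll": 0.0}, {"x": 48.0, "y": -12.0, "z": 0.0, "roll": 0.0}]
end [0.50030922 0.19280784 0.20515666] -7.066843291827238
```

View pics/w3.png

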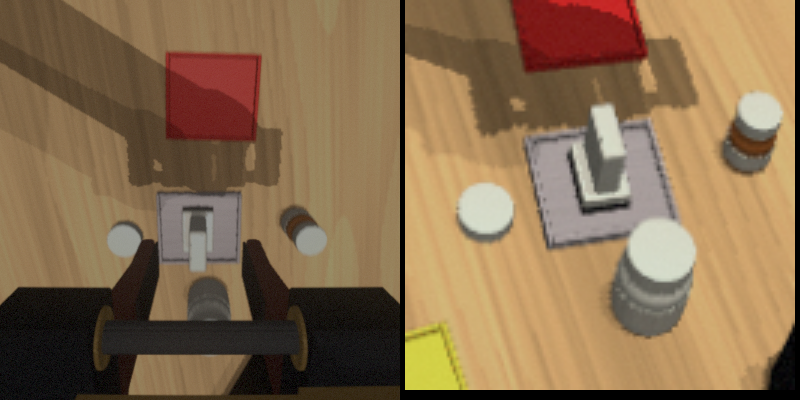

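The wiper stands upright inside its tray, at about (600,160) in the side crop, and the bystanders are where they were. Next I go to the lid.

Request:
arm_command(plan=[{"fingers":52,"x":48,"y":-12,"z":0,"roll":0},{"fingers":52,"x":49,"y":-13,"z":0,"roll":0},{"fingers":52,"x":48,"y":-12,"z":0,"roll":0},{"fingers":52,"x":48,"y":-13,"z":0,"roll":0},{"fingers":52,"x":48,"y":-12,"z":0,"roll":0}])

```text
time_s: 13.55
eef_pos: [0.5254, -0.0076, 0.2014]
eef_rot: [-2.356, -2.078, 0.003]
ft_force: [-0.2, -0.3, 0.4]
finger_gap: 0.594
finger_force: 0.0
```

Request:
arm_command(plan=[{"fingers":52,"x":48,"y":-13,"z":0,"roll":0},{"fingers":52,"x":49,"y":-12,"z":0,"roll":0},{"fingers":52,"x":28,"y":-10,"z":0,"roll":0},{"fingers":52,"x":0,"y":0,"z":0,"roll":0}])

```text
time_s: 14.05
eef_pos: [0.5062, 0.122, 0.2011]
eef_rot: [-2.351, -2.083, 0.003]
ft_force: [0.0, -0.3, 0.4]
finger_gap: 0.588
finger_force: 0.0
```

```bash
python3 - <<'E'
from h import *
from fit import W,r,tip
s=ctrl.read_state(); w=cal('wrist');a=ctrl.grab_frame('wrist'); print(s['eef_pos'])
np.save('wcal.npy',ctrl.get_calibration('wrist'),allow_pickle=True)
cv2.imwrite('pics/w4.png',cv2.resize(a,None,fx=1.25,fy=1.25,interpolation=cv2.INTER_CUBIC)[:,:,::-1])
q=np.array([(-.105,.01,.097),(-.105,.06,.097),(-.105,.11,.097)]); print('bar',proj(w,W(r.x,q))*1.25)
print('tip',proj(w,W(r.x,tip(r.x[3])))*1.25)
E
python3 plan.py 0.5005 0.193 0.100 -7.1 3
```

```text
[0.50620092 0.12198121 0.20113044]
bar [[380.88133548 221.60479581]
 [380.16462227 147.15642922]
 [379.41049527  64.94740336]]
tip [[ 517.02666574 -108.12869157]]
now [0.5067 0.1201 0.2014] yaw -7.04 tilt 0.11 F [ 0.22 -0.14 -0.23] t 14.1
[{"x": 23.9, "y": -5.0, "z": 33.8, "roll": 0.0}, {"x": 23.8, "y": -5.1, "z": 33.8, "roll": 0.0}, {"x": 23.9, "y": -5.0, "z": 33.8, "roll": 0.1}]
end [0.50048379 0.19298219 0.10000399] -7.143093003352323
```

View pics/w4.png

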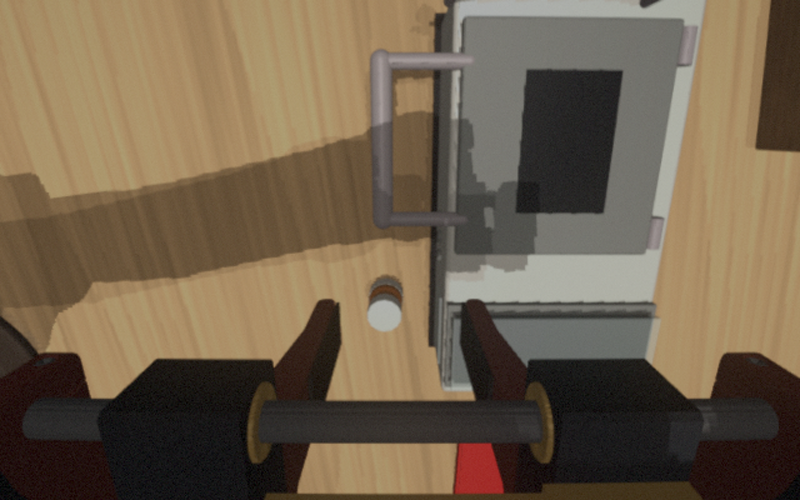

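The bar runs from (381,60) to (381,218), where the fit predicted it to within a few pixels. Now I descend on it and grip.

Request:
arm_command(plan=[{"fingers":52,"x":37,"y":-6,"z":0,"roll":0},{"fingers":52,"x":36,"y":-6,"z":10,"roll":0},{"fingers":52,"x":0,"y":0,"z":46,"roll":0},{"fingers":52,"x":0,"y":0,"z":46,"roll":0},{"fingers":52,"x":0,"y":0,"z":0,"roll":0}])

```text
time_s: 14.72
eef_pos: [0.5026, 0.1912, 0.0976]
eef_rot: [-2.358, -2.076, 0.011]
ft_force: [0.8, -0.4, 0.3]
finger_gap: 0.594
finger_force: 0.0
```

Request:
arm_command(plan=[{"fingers":0,"x":0,"y":0,"z":0,"roll":0},{"fingers":0,"x":0,"y":0,"z":0,"roll":0},{"fingers":0,"x":0,"y":0,"z":0,"roll":0},{"fingers":0,"x":0,"y":0,"z":0,"roll":0},{"fingers":0,"x":0,"y":0,"z":0,"roll":0}])

```text
time_s: 15.35
eef_pos: [0.5042, 0.1947, 0.1005]
eef_rot: [-2.355, -2.08, -0.001]
ft_force: [0.8, -0.0, 1.1]
finger_gap: 0.061
finger_force: 0.0
```

Request:
arm_command(plan=[{"fingers":0,"x":0,"y":0,"z":0,"roll":0},{"fingers":0,"x":0,"y":0,"z":0,"roll":0}])

```text
time_s: 15.6
eef_pos: [0.5041, 0.1946, 0.1002]
eef_rot: [2.355, 2.08, -0.0]
ft_force: [1.2, 0.3, 0.2]
finger_gap: 0.001
finger_force: 0.0
```

Run:
```python
from h import *
from fit import r,W,tip
from plan import rows
s=ctrl.read_state(); p=s['eef_pos']; print(s['finger_gap']*87.8,s['finger_force'])
u=np.array([np.cos(r.x[2]),np.sin(r.x[2])]); H=W(r.x,np.array([[.085,.06,.095]]))[0]
print('radial',(p[:2]-H[:2])@u)
B=lambda a:np.array([-.19*np.cos(a)+.002*np.sin(a),.19*np.sin(a)+.002*np.cos(a)])
for a0 in [r.x[3]]:
  rows([ [*(p[:2]+u*(B(a)-B(0))[0]), p[2]+(B(a)-B(0))[1], -7.1,1] for a in np.linspace(0,a0,17)[1:]])
```

```text
0.08282889864530754 0.0
radial -0.18837697841629872
now [0.5041 0.1946 0.1002] yaw -7.1 tilt 0.01 F [1.19 0.33 0.19] t 15.6
[{"x": -0.0, "y": 0.2, "z": -7.8, "roll": 0.0}, {"x": -0.0, "y": 0.6, "z": -7.8, "roll": 0.0}, {"x": -0.0, "y": 0.9, "z": -7.7, "roll": 0.0}, {"x": -0.0, "y": 1.2, "z": -7.7, "roll": 0.0}, {"x": -0.0, "y": 1.5, "z": -7.6, "roll": 0.0}]
[{"x": -0.0, "y": 1.8, "z": -7.6, "roll": 0.0}, {"x": -0.0, "y": 2.1, "z": -7.5, "roll": 0.0}, {"x": -0.0, "y": 2.5, "z": -7.4, "roll": 0.0}, {"x": -0.0, "y": 2.7, "z": -7.3, "roll": 0.0}, {"x": -0.0, "y": 3.1, "z": -7.2, "roll": 0.0}]
[{"x": -0.0, "y": 3.3, "z": -7.0, "roll": 0.0}, {"x": -0.0, "y": 3.6, "z": -6.9, "roll": 0.0}, {"x": -0.0, "y": 3.9, "z": -6.8, "roll": 0.0}, {"x": -0.0, "y": 4.2, "z": -6.6, "roll": 0.0}, {"x": -0.0, "y": 4.4, "z": -6.4, "roll": 0.0}]
[{"x": -0.0, "y": 4.7, "z": -6.2, "roll": 0.0}]
end [0.54446722 0.18952735 0.21567677] -7.099289644617567
```

Run:
```python
from h import *
w=cal('wrist');a=ctrl.grab_frame('wrist'); b=ctrl.grab_frame('side')
m=np.zeros((600,800,3),np.uint8)
m[:,:480]=cv2.resize(b[90:240,270:390],None,fx=4,fy=4,interpolation=cv2.INTER_CUBIC)
m[:400,485:800]=a[:,165:480]
t=ctrl.grab_frame('top')[120:215,190:270]; m[410:600,485:645]=cv2.resize(t,None,fx=2,fy=2)
cv2.imwrite('pics/w5.png',m[:,:,::-1])
cv2.imwrite('pics/side5.png',b[:,:,::-1]);cv2.imwrite('pics/wrist5.png',a[:,:,::-1])
print(proj(w,[[.5025,.193,.097]])-[165-485,0],(proj(cal('side'),[[.5025,.193,.097],ctrl.read_state()['eef_pos']])-[270,90])*4)
```

```text
[[636.36328667 249.55692949]] [[ 73.87483095 280.4009918 ]
 [ 75.45961675 275.17893666]]
```

View pics/w5.png

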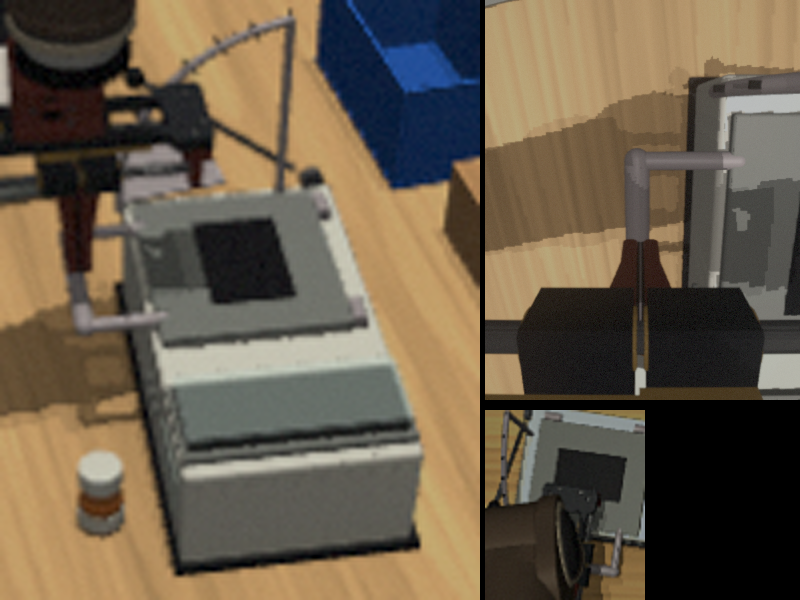

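The fingers closed above the bar. In the side crop the tips end at about (78,270) and the bar runs on below them, so they look roughly 20 mm higher than stated. I'll quantify that.

Run:
```python
from h import *
S=cal('side')
for z in (.074,.078,.09,.1,.11,.12): print(z,((proj(S,[[.5041,.1946,z]])-[270,90])*4).round())
print('wipe start view: tips at row ~95, x~455-505')
for z in (.16,.178,.19,.2,.21): print(z,((proj(S,[[.5527,.0351,z]])-[280,140])*4+[300,0]).round())
w=cal('wrist')
for z in (.078,.1): print('wrist tip far edge',z,proj(w,[[.5053,.2045,z]])-[165-485,0])
# dark-red finger pixels along column line in side5
im=cv2.imread('pics/side5.png')
for v in range(150,176): print(v,(v-90)*4,im[v,288:292].tolist())
```

```text
0.074 [[ 76. 303.]]
0.078 [[ 76. 299.]]
0.09 [[ 76. 286.]]
0.1 [[ 75. 275.]]
0.11 [[ 75. 264.]]
0.12 [[ 75. 253.]]
wipe start view: tips at row ~95, x~455-505
0.16 [[469. 149.]]
0.178 [[470. 127.]]
0.19 [[470. 113.]]
0.2 [[471. 101.]]
0.21 [[471.  88.]]
wrist tip far edge 0.078 [[638.73087744 220.03480239]]
wrist tip far edge 0.1 [[638.57795734 232.85653375]]
150 240 [[18, 19, 39], [10, 9, 21], [19, 21, 36], [16, 21, 42]]
151 244 [[22, 21, 40], [7, 12, 20], [15, 16, 32], [21, 25, 43]]
152 248 [[15, 19, 41], [11, 15, 24], [8, 13, 33], [20, 22, 43]]
153 252 [[16, 23, 43], [21, 18, 30], [12, 16, 34], [14, 17, 41]]
154 256 [[19, 21, 43], [15, 16, 27], [16, 17, 36], [18, 20, 43]]
155 260 [[15, 20, 45], [11, 12, 24], [10, 9, 31], [21, 24, 44]]
156 264 [[19, 22, 45], [18, 20, 31], [19, 20, 33], [17, 20, 42]]
157 268 [[14, 21, 45], [20, 21, 30], [16, 19, 30], [20, 26, 42]]
158 272 [[58, 58, 66], [58, 58, 63], [54, 55, 60], [67, 97, 123]]
159 276 [[71, 70, 76], [71, 70, 75], [66, 66, 72], [77, 105, 130]]
160 280 [[69, 71, 74], [69, 68, 73], [66, 67, 72], [71, 91, 108]]
161 284 [[71, 70, 75], 
[... 322 characters left out ...]
8], [115, 116, 123], [122, 124, 134], [120, 122, 129]]
167 308 [[98, 102, 111], [126, 128, 136], [137, 138, 148], [133, 134, 143]]
168 312 [[96, 102, 112], [125, 126, 135], [137, 138, 148], [136, 139, 147]]
169 316 [[88, 96, 109], [122, 123, 132], [140, 141, 150], [140, 141, 150]]
170 320 [[86, 95, 109], [121, 121, 130], [139, 140, 149], [140, 142, 150]]
171 324 [[71, 87, 104], [104, 108, 116], [123, 124, 132], [126, 126, 135]]
172 328 [[52, 71, 86], [75, 80, 88], [94, 95, 101], [97, 98, 103]]
173 332 [[49, 69, 87], [54, 67, 76], [65, 71, 79], [68, 73, 80]]
174 336 [[55, 82, 105], [57, 83, 103], [57, 80, 101], [54, 76, 98]]
175 340 [[58, 89, 113], [56, 87, 111], [57, 86, 110], [57, 88, 111]]
```

The side and wrist views agree that the tips are about 33 mm higher than stated. I'll raise, open to 42 mm, and go down that much further.

Request:
arm_command(plan=[{"fingers":42,"x":0,"y":0,"z":-8,"roll":0},{"fingers":42,"x":0,"y":-1.5,"z":0,"roll":0},{"fingers":42,"x":0,"y":0,"z":0,"roll":0},{"fingers":42,"x":0,"y":0,"z":0,"roll":0},{"fingers":42,"x":0,"y":0,"z":0,"roll":0}])

```text
time_s: 16.38
eef_pos: [0.5026, 0.1947, 0.1081]
eef_rot: [-2.355, -2.08, 0.0]
ft_force: [1.0, -0.5, -0.0]
finger_gap: 0.477
finger_force: 0.0
```

Request:
arm_command(plan=[{"fingers":42,"x":0,"y":0,"z":10,"roll":0},{"fingers":42,"x":0,"y":0,"z":10,"roll":0},{"fingers":42,"x":0,"y":0,"z":10,"roll":0},{"fingers":42,"x":0,"y":0,"z":10,"roll":0},{"fingers":42,"x":0,"y":0,"z":0,"roll":0}])

```text
time_s: 17.0
eef_pos: [0.5021, 0.1944, 0.0673]
eef_rot: [-2.355, -2.079, 0.003]
ft_force: [-0.6, 0.3, 0.6]
finger_gap: 0.481
finger_force: 0.0
```

Request:
arm_command(plan=[{"fingers":0,"x":0,"y":0,"z":0,"roll":0},{"fingers":0,"x":0,"y":0,"z":0,"roll":0},{"fingers":0,"x":0,"y":0,"z":0,"roll":0},{"fingers":0,"x":0,"y":0,"z":0,"roll":0},{"fingers":0,"x":0,"y":0,"z":0,"roll":0}])

```text
time_s: 17.62
eef_pos: [0.5026, 0.1949, 0.0685]
eef_rot: [-2.354, -2.08, -0.0]
ft_force: [-2.0, 0.2, 4.7]
finger_gap: 0.152
finger_force: 30.0
```

Run:
```python
from h import *
from fit import r,W
from plan import rows
s=ctrl.read_state(); p=s['eef_pos']; print(s['finger_gap']*87.8,s['finger_force'])
u=np.array([np.cos(r.x[2]),np.sin(r.x[2])])
B=lambda a:np.array([-.19*np.cos(a)+.002*np.sin(a),.19*np.sin(a)+.002*np.cos(a)])
rows([ [*(p[:2]+u*(B(a)-B(0))[0]), p[2]+(B(a)-B(0))[1], -7.1,1] for a in np.linspace(0,.665,15)[1:]])
```

```text
13.361302156464793 29.999377727508545
now [0.5026 0.1949 0.0685] yaw -7.09 tilt 0.02 F [-1.97  0.25  4.65] t 17.625
[{"x": -0.0, "y": 0.3, "z": -9.0, "roll": 0.0}, {"x": -0.0, "y": 0.7, "z": -9.0, "roll": 0.0}, {"x": -0.0, "y": 1.2, "z": -9.0, "roll": 0.0}, {"x": -0.0, "y": 1.6, "z": -8.8, "roll": 0.0}, {"x": -0.0, "y": 2.0, "z": -8.8, "roll": 0.0}]
[{"x": -0.0, "y": 2.4, "z": -8.7, "roll": 0.0}, {"x": -0.0, "y": 2.9, "z": -8.6, "roll": 0.0}, {"x": -0.0, "y": 3.2, "z": -8.4, "roll": 0.0}, {"x": -0.0, "y": 3.6, "z": -8.3, "roll": 0.0}, {"x": -0.0, "y": 4.0, "z": -8.1, "roll": 0.0}]
[{"x": -0.0, "y": 4.4, "z": -7.9, "roll": 0.0}, {"x": -0.0, "y": 4.8, "z": -7.6, "roll": 0.0}, {"x": -0.0, "y": 5.1, "z": -7.4, "roll": 0.0}, {"x": -0.0, "y": 5.5, "z": -7.2, "roll": 0.0}]
end [0.54394393 0.18976168 0.1852773 ] -7.092669544883826
```

Gripped: the gap reads 13.4 mm on the 14 mm bar. Lifting along the arc.

Request:
arm_command(plan=[{"fingers":0,"x":0,"y":0.3,"z":-9,"roll":0},{"fingers":0,"x":0,"y":0.7,"z":-9,"roll":0},{"fingers":0,"x":0,"y":1.2,"z":-9,"roll":0},{"fingers":0,"x":0,"y":1.6,"z":-8.8,"roll":0},{"fingers":0,"x":0,"y":2,"z":-8.8,"roll":0}])

```text
time_s: 18.25
eef_pos: [0.508, 0.1941, 0.1134]
eef_rot: [-2.354, -2.079, 0.001]
ft_force: [-1.4, 1.6, -2.8]
finger_gap: 0.15
finger_force: 30.0
```

Request:
arm_command(plan=[{"fingers":0,"x":0,"y":2.4,"z":-8.7,"roll":0},{"fingers":0,"x":0,"y":2.9,"z":-8.6,"roll":0},{"fingers":0,"x":0,"y":3.2,"z":-8.4,"roll":0},{"fingers":0,"x":0,"y":3.6,"z":-8.3,"roll":0},{"fingers":0,"x":0,"y":4,"z":-8.1,"roll":0}])

```text
time_s: 18.88
eef_pos: [0.5228, 0.1924, 0.1551]
eef_rot: [-2.352, -2.079, 0.004]
ft_force: [-6.5, 2.8, -0.3]
finger_gap: 0.151
finger_force: 30.0
```

Request:
arm_command(plan=[{"fingers":0,"x":0,"y":4.4,"z":-7.9,"roll":0},{"fingers":0,"x":0,"y":4.8,"z":-7.6,"roll":0},{"fingers":0,"x":0,"y":5.1,"z":-7.4,"roll":0},{"fingers":0,"x":0,"y":5.5,"z":-7.2,"roll":0},{"fingers":0,"x":0,"y":0,"z":0,"roll":0}])

```text
time_s: 19.5
eef_pos: [0.5411, 0.1903, 0.1858]
eef_rot: [-2.35, -2.077, 0.006]
ft_force: [-15.5, 3.2, 8.1]
finger_gap: 0.15
finger_force: 30.0
```

Request:
arm_command(plan=[{"fingers":0,"x":0,"y":-2,"z":-1,"roll":0},{"fingers":0,"x":0,"y":0,"z":0,"roll":0},{"fingers":0,"x":0,"y":0,"z":0,"roll":0},{"fingers":0,"x":0,"y":0,"z":0,"roll":0}])

```text
time_s: 20.0
eef_pos: [0.5414, 0.1902, 0.1863]
eef_rot: [-2.353, -2.079, 0.001]
ft_force: [-5.3, 3.0, 1.3]
finger_gap: 0.154
finger_force: 30.0
```

Run:
```python
from h import *
from fit import r,W,tip,T,S,bt,bs
def blob(f,uv):
    u,v=np.round(uv).astype(int); g=cv2.imread(f,0)[v-4:v+5,u-4:u+5].astype(float); w=np.clip(70-g,0,None) if 'side' in f else np.clip(45-g,0,None)
    yy,xx=np.mgrid[-4:5,-4:5]; return np.array([u+(w*xx).sum()/w.sum(),v+(w*yy).sum()/w.sum()])
B1,B2=blob('pics/top0.png',bt),blob('pics/side0.png',bs); print(bt,B1,bs,B2)
for x in((bt,bs),(B1,B2)): 
    b=tri([(T,x[0]),(S,x[1])]); H=W(r.x,np.array([[.085,.154,.095]]))[0]; d=b-H
    u=np.array([np.cos(r.x[2]),np.sin(r.x[2]),0]); print('ball',b,'angle',np.arctan2(d[2],-d@u),'rad',np.hypot(d[2],d@u))
s=ctrl.read_state(); p=s['eef_pos']; print(p,s['ft_force'],s['finger_force'],np.degrees(R.from_rotvec(s['eef_rot']).as_matrix()[2,:2]))
H=W(r.x,np.array([[.085,.06,.095]]))[0]
d=p+[0,0,.097-.0685]-H; print('lid angle',np.arctan2(d[2],-d@u)-.0105,'rad',np.hypot(d[2],d@u))
# bar check: lid angle best fitting current side picture edges -> print projected bar near end
f=ctrl.grab_frame('side'); cv2.imwrite('pics/side6.png',f[:,:,::-1]); g=f.astype(int)
for a in(.55,.6,.65,.7,.75): 
    q=np.array([[.085-.19*np.cos(a)+.002*np.sin(a),.01,.095+.19*np.sin(a)+.002*np.cos(a)]]); print(a,proj(S,W(r.x,q))[0].round(1))
print('gray around'); 
G=cv2.cvtColor(f,cv2.COLOR_RGB2GRAY); 
u0,v0=proj(S,W(r.x,np.array([[.085-.19*np.cos(.65),.01,.095+.19*np.sin(.65)]])))[0].astype(int); print(u0,v0); print(G[v0-10:v0+11,u0-10:u0+11])
```

```text
[194.125 167.875] [194.10017889 167.69320215] [303.125 108.875] [303.36214953 109.14252336]
ball [0.56783802 0.27989593 0.20108748] angle 0.663661418260351 rad 0.17221847889666927
ball [0.56850144 0.28023269 0.19984377] angle 0.6601528544531844 rad 0.17096761533323623
[0.54139255 0.19020216 0.18629961] [-5.32103543  2.99043025  1.34706444] 29.99794453382492 [ 0.01944158 -0.08350001]
lid angle 0.6607964211554181 rad 0.19260337064575891
0.55 [300.8 142.5]
0.6 [302.8 139.9]
0.65 [305.  137.4]
0.7 [307.3 134.9]
0.75 [309.8 132.5]
gray around
304 137
[[160 156 112  51  30  27  39  62  72  71  69  47  27  26  46 122 142 143
  142 142 115]
 [161 157 118  55  24  28  38  61  72  70  71  56  35  26  48 122 141 143
  141 143 118]
 [160 141 111  66  27  25  28  60  70  74  74  60  39  22  47 120 142 142
  141 141 134]
 [140 118 124  87  31  26  29  57  70  73  73  66  42  24  49 120 143 140
  143 142 140]
 [116 115 123  87  34  25  32  54  68  72  81  79  54  58  84 126 141 140
  142 142 143]
 [111 109 101  69  52  54  58  70  88 110 123 120 112 117 126 138 142 143
  143 143 143]
 [ 96  93  80 
[... 621 characters left out ...]
1 163 118  72  75 104 109  92  84  84  84  76  70  75  87 103
  115 124 137]
 [156 160 161 163 120  73  70  90 111 115 112 115 114 110 105  81  68  79
   91 102 114]
 [156 158 159 161 123  78  69  97 121 124 123 122 123 123 122 104  80  68
   70  76  92]
 [156 157 160 161 151 127  87 101 120 124 120 122 122 120 112 102  94  91
   80  70  69]
 [152 156 161 159 161 156 107  96 117 123 122 122 122 122 108  91  81  80
   75  70  56]
 [152 155 158 160 160 162 113  98 119 122 123 121 124 103  81  62  59  52
   49  53  40]
 [152 155 159 159 162 162 115  87 110 121 123 121 123  90  55  41  39  39
   36  36  36]
 [150 155 157 159 160 163 121  81 104 112 108 108 108  95  62  35  36  37
   36  38  34]]
```

The lid reads 0.661 rad from the bar position and the mark 0.660 rad, and the bar is held at 30 N. Handing in.

Run:
```python
from cell import ctrl
print(abs(ctrl.read_state()['qd']).max()); print(ctrl.job_done())
```

```text
0.002320192581171592
the job is handed in; nothing more can be done
None
```

The job is handed in: I wiped the window end to end at about 5 N, stood the wiper back upright in its tray, and the gripper is holding the lid still at about 0.66 rad, matching the pointer's measured 0.66 rad; no verdict came back.

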